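# Put three containers away on bench shelves by height

## Robot

A 6-joint arm with a two-finger parallel gripper is mounted at the origin on the work surface. World frame = base frame: x ahead of the robot, y to its left, z up, the work surface at z = 0. Lengths are in mm, angles in rad, forces in N, time in s.
With the tool pointing down it reaches from about 325 to 775 mm from the base axis. Payload 5.5 kg.
Tool frame: the origin (TCP) lies on the mounting face of the last link; the fingertips stand 182 mm ahead of it and the grasp point (between the pads) lies 163 mm ahead of it (arm.grip_depth is the distance from the TCP to the grasp point, in mm); z points along the fingers, y is the direction in which the jaws open and shut (so a half turn about z gives the same grasp; the last joint's range is limited). The gripper opens to 88 mm and grips with 3 to 60 N. Pads are 20 mm wide; open, the fingers measure 115 mm over their backs; the gripper's body (75 mm by 178 mm) begins 61 mm behind the grasp point.
Start: joints at [1.044, 0.091, 1.231, -0, 1.82, -0.057], TCP at [271.632, 535.008, 404.631] pointing down, gripper open.
Joint ranges: [-2.87, 2.87], [-0.86, 2.18], [0.17, 2.46], [-1.51, 4.65], [0.06, 2.69], [-2.65, 2.65]. Speed limits (rad/s): [2.57, 2.57, 3.01, 3.14, 3.14, 3.14].

## Interface

Orientations are given as a unit quaternion [x, y, z, w].
In Python, from rig import readout, eyes, arm gives the robot as it stands. The module is installed in compiled form; this text tells all that it offers.
- The arm moves only by the tool drive_tool, never from a script. Its arguments are lists of equal length, an entry for each row: "delta_pos": the shift along the world's x, y, z as a fraction of full scale, a list of three; "angular": the turn, a rotation vector about the world's x, y, z as a fraction of full scale, a list of three. A call has 1 to 20 rows; each row shifts and turns the commanded pose from where the row before left it; what a row does not reach is not made up. Full scale, the value 1, is 0.03 m for a shift and 0.12 rad for a turn. A row lasts 1/10 s, in which the tool goes at most 50 mm and 8.59 degrees, less where a joint would pass 70% of its speed; a pose out of reach is approached as far as the arm can. A call with a number of a shift or a turn outside -1 to 1 is refused whole. A call with a gripper value outside its range is refused whole. "fingers" is the finger opening in mm, from 0 to 87.8, set as the call begins (left out, the last holds). The fingers move at their own pace and stop on an object; "squeeze" is the grip in N (left out, the last holds). Time passes only in rows, so rows that do not move let the fingers close. It gives the time, the measured TCP pose, the force and the opening at its end, in the units of the state.
- readout.get_obs(): the state, without advancing time (a new reading comes with each control period).
- eyes.capture(name): name is "scene" or "top" or "wrist"; returns (picture, depth): 400x640x3 uint8, red, green, blue; 400x640 float32, mm along the optical axis (not along the pixel's ray), 0 where there is no reading.
- eyes.get_calibration(name): a dict with "fx", "fy", "cx", "cy" (pixels), "position" and "rotation" of the camera in the world. Camera axes: x right, y down, z forward; pixel columns grow to the right and rows downward; lengths in mm; the calibration is good to about 2 mm. The wrist camera is an equidistant fisheye: a pixel r from the principal point sees the ray r / f radians off the axis. A picture is of the moment at which its call begins: read the wrist's pose just before it. get_calibration takes no time and is no camera call; for the wrist camera it gives the pose at the moment of the call.
- arm.close_job(): hands the job in, once; it reports no verdict.
The state is a dict: "time_s": time; "q": joint angles; "dq": joint speeds; "joint_torque": joint torques, N m; "tcp_pos": TCP position; "tool_rot": TCP orientation; "wrist_force": force on the tool from outside, world axes, zero at the start; "moment": the same for the moment, N m; "finger_gap": finger opening in mm.
Only numpy, scipy, OpenCV 4.12 (cv2) and the standard library are available. Lean on these libraries where they do the work, as an engineer would, in place of code of your own. Each camera call takes 0.05 s, during which the arm holds its last target. There are 200 camera calls.

## Task

Put the three white screw-cap containers from the bench away on the two grey bench shelf units, standing upright, each on the empty tier whose headroom suits its height: the squat jar on the low tier, the middle-height jar on the middling one, the tall bottle on the high one. Push each one in until no part of it sticks out past the front edge of its board. Do not tip any of them over on the way, and leave the other things on the bench where they are.

Things in the scene. Friction and masses are not known exactly. Their poses are not given: they have to be found in the camera images.
- tall_bottle: Tall white plastic bottle with a ribbed screw cap, 142 mm high: straight body 60 mm in diameter up to 100 mm, sloping shoulder, then a cap 40 mm in diameter and 24 mm high on top. About 0.24 kg. Origin: centre of its underside, z up; yaw has no meaning (round). Rigid, closed, slides on the boards with ordinary plastic friction.
- mid_jar: White plastic jar with a ribbed screw cap, 102 mm high: straight body 62 mm in diameter up to 74 mm, short shoulder, then a cap 52 mm in diameter and 20 mm high on top. About 0.22 kg. Origin: centre of its underside, z up; yaw has no meaning (round). Rigid, closed, slides on the boards with ordinary plastic friction.
- squat_jar: Squat white plastic jar with a ribbed screw lid, 66 mm high: straight body 64 mm in diameter up to 47 mm, then a lid 63 mm in diameter and 18 mm high on top. About 0.18 kg. Origin: centre of its underside, z up; yaw has no meaning (round). Rigid, closed, slides on the boards with ordinary plastic friction.
- shelf_a: Grey shelf unit with two empty tiers, a low one below a high one, clear trays 50 mm high on top. Fixed, 200 wide, 150 deep at the foot, 284 mm high; 12 mm boards and side panels; open towards the robot; each board's front edge is set back 15 mm from the one below. The two units stand side by side in either order. Origin: centre of its underside, x from front to back.
- shelf_b: Grey shelf unit with the empty middling tier below and a tier full of cartons above, a carton 40 mm high on top. Fixed, 200 wide, 150 deep at the foot, 284 mm high; 12 mm boards and side panels; open towards the robot; each board's front edge is set back 15 mm from the one below. The two units stand side by side in either order. Origin: centre of its underside, x from front to back.
- tier_low (a point): Low tier: lower tier of shelf_a, 86 mm headroom, board top 12 mm above the bench. Empty, 150 mm deep, 176 mm wide between the side panels. Point: middle of the board's front edge, on its top surface; x runs level into the tier, y left, z up. The board above and the side panels begin at x = +15 mm. Back open but for two 8 mm rods along y, 22 and 45 mm above the board, front faces at x = +140 mm.
- tier_tall (a point): High tier: upper tier of shelf_a, 162 mm headroom, board top 110 mm above the bench. Empty, 135 mm deep, 176 mm wide between the side panels. Point: middle of the board's front edge, on its top surface; x runs level into the tier, y left, z up. The board above and the side panels begin at x = +15 mm. Back open but for two 8 mm rods along y, 22 and 45 mm above the board, front faces at x = +125 mm.
- tier_mid (a point): Middling tier: lower tier of shelf_b, 122 mm headroom, board top 12 mm above the bench. Empty, 150 mm deep, 176 mm wide between the side panels. Point: middle of the board's front edge, on its top surface; x runs level into the tier, y left, z up. The board above and the side panels begin at x = +15 mm. Back open but for two 8 mm rods along y, 22 and 45 mm above the board, front faces at x = +140 mm.
- beaker: Empty glass beaker, 68 mm in diameter, 95 mm high. Bystander, to be left where it is. Origin: centre of its underside.
- wash_bottle: White wash bottle, 64 mm in diameter, 200 mm high with its grey bent spout, which reaches 78 mm along its y axis. Bystander, to be left where it is. Origin: centre of its underside.
- dish_stack: Stack of three glass culture dishes, 90 mm in diameter, 45 mm high. Bystander, to be left where it is. Origin: centre of its underside.
- filter_box: Flat white and grey filter box, 103 x 103 x 30 mm. Bystander, to be left where it is. Origin: centre of its underside.
- tip_box: Grey box with a clear lid, 85 x 125 x 56 mm (x, y, z). Bystander, to be left where it is. Origin: centre of its underside.
Mind the look-alikes: they are no part of the job. What is shaped like the tall_bottle but pink or yellow is not meant.

How it is judged:
By the outcome, as a careful person would: the job done as asked, in the order asked, and still so for the second after the job is handed in, with the robot touching nothing.
It also fails if it takes over 72 s, if anything falls off the work surface, if the arm or the gripper's body presses on something with over 40 N, if the wrist force passes 120 N, or if a joint passes its speed limit or range.

## Working session

There is one attempt and no reset: what is moved stays moved. The work goes in short steps, Python scripts to look and compute and a tool call to move; the robot and the scene stay as the last step left them, time stands still between calls to the robot, and variables do not carry over. Pictures are saved under pics/ and viewed, about 8 in all and at most 12, crops included, and the job is handed in when it is done.

Besides the shell and the picture viewer there is one more tool, called as a command line: name --argument value ..., lists and objects as JSON in quotes. drive_tool: Moves the arm, as the interface text tells. Shift numbers are shares of 0.03 m and turn numbers shares of 0.12 rad, none past 1 either way. Its arguments: {"type":"object","properties":{"delta_pos":{"type":"array"},"angular":{"type":"array"},"fingers":{"type":"number"},"squeeze":{"type":"number"}},"required":["delta_pos","angular"]}

```bash
mkdir -p pics
cat > h.py <<'E'
from rig import readout, eyes, arm
import numpy as np, cv2
def cap(n,tag):
    c=eyes.get_calibration(n); p,d=eyes.capture(n)
    cv2.imwrite(f'pics/{tag}.png',p[:,:,::-1]); np.savez(f'pics/{tag}.npz',p=p,d=d,fx=c['fx'],fy=c['fy'],cx=c['cx'],cy=c['cy'],t=np.array(c['position']),r=np.array(c['rotation']))
    return c
def load(tag):
    z=np.load(f'pics/{tag}.npz'); r=z['r']
    if r.size==4:
        from scipy.spatial.transform import Rotation as R; r=R.from_quat(r.ravel()).as_matrix()
    d=z['d'].astype(float); v,u=np.mgrid[:400,:640]
    P=np.stack([(u-z['cx'])/z['fx']*d,(v-z['cy'])/z['fy']*d,d],-1)@r.T+z['t']
    P[d<=0]=np.nan
    return z['p'],P
E
python3 - <<'E'
from h import *
print(cap('scene','s1'));print(cap('top','t1'));print(readout.get_obs())
a=cv2.imread('pics/s1.png');b=cv2.imread('pics/t1.png')
cv2.imwrite('pics/st.png',cv2.resize(np.vstack([a,b]),(480*1,600)))
E
```

```text
{'fx': 490.5003414860171, 'fy': 490.5003414860171, 'cx': 316.8018337998482, 'cy': 200.50168711905704, 'position': array([ 413.04109323, -644.44900872, 1536.23928409]), 'rotation': array([ 0.97494828, -0.08619337,  0.02012716, -0.20406238])}
{'fx': 518.7956461255839, 'fy': 518.7956461255839, 'cx': 307.8668774310059, 'cy': 204.78521784394016, 'position': array([ 321.2613933 ,   -9.69326419, 1693.83532667]), 'rotation': array([ 0.71073077, -0.70021371,  0.04971162, -0.04573064])}
{'time_s': 0.1, 'q': array([ 1.04429130e+00,  9.17789761e-02,  1.23175227e+00,  9.70854088e-06,
        1.81979518e+00, -5.67176857e-02]), 'dq': array([ 8.01586955e-04, -2.08470474e-04, -2.68055588e-03, -1.64411019e-04,
       -5.05447556e-04, -4.00929559e-05]), 'joint_torque': array([ 2.73574384e-03, -4.47857916e+01, -4.07570314e+01,  7.01099681e-02,
        2.83412595e-02, -9.54108464e-05]), 'tcp_pos': array([271.65425907, 535.03963806, 403.62987565]), 'tool_rot': array([ 2.32738332e-01,  9.72539006e-01, -8.28937630e-04, -2.53733966e-04]), 'wrist_force': array([-0.64816882,  0.54519865,  0.44774443]), 'moment': array([ 0.014479  , -0.00226785, -0.01679492]), 'finger_gap': 87.64902521729586}
```

View pics/s1.png

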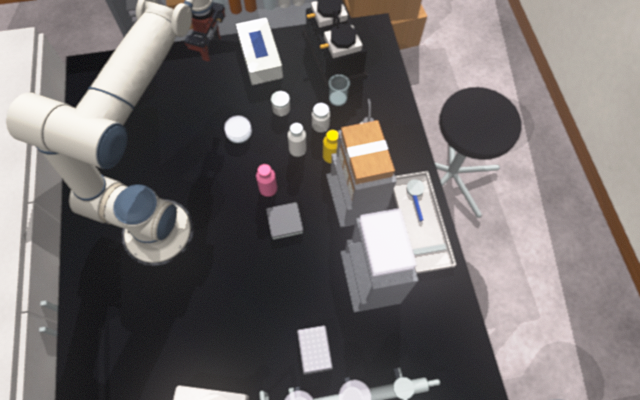

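View pics/t1.png

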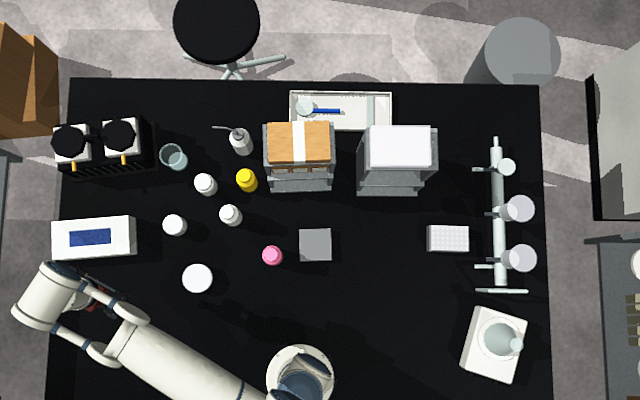

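Top picture: the white candidates are at (174,225), (206,184) and (230,215). The wash bottle is at (241,140) and the dishes at (197,278). The yellow (246,180) and pink (272,255) bottles are decoys. shelf_b (cartons) is at (299,150) and shelf_a at (398,155). Next I measure heights and confirm with a crop.

Run:
```python
from h import *
p,P=load('t1'); a=cv2.imread('pics/t1.png'); b=cv2.imread('pics/s1.png')
cv2.imwrite('pics/c1.png',np.hstack([cv2.resize(a[120:300,150:350],(400,360),interpolation=2),cv2.resize(b[70:230,215:395],(400,360),interpolation=2)]))
z=P[...,2]; m=((z>15)&(P[...,0]>200)).astype(np.uint8)
print('bench z',np.nanmedian(z[280:320,330:420]))
n,l,s,c=cv2.connectedComponentsWithStats(m,connectivity=4)
for i in range(1,n):
    if s[i,4]<60: continue
    q=P[l==i]; t=q[q[:,2]>np.nanpercentile(q[:,2],95)-6]
    print(c[i].round(), s[i,4],'top z',t[:,2].mean().round(1),'top centre',((t[:,:2].max(0)+t[:,:2].min(0))/2).round(1),'ext',(t[:,:2].max(0)-t[:,:2].min(0)).round(), 'min/max',q.min(0).round(),q.max(0).round())
# scene cam
p,P=load('s1')
z=P[...,2]; print('scene')
for nm,(u,v) in dict(a=(280,100),b=(320,112),c=(296,132),bk=(339,90),yel=(331,140),pink=(265,172),filt=(285,220),dish=(238,128)).items():
    r=P[v-15:v+15,u-14:u+14].reshape(-1,3); r=r[r[:,2]>15]; h=np.nanpercentile(r[:,2],97); t=r[r[:,2]>h-5]
    print(nm,h.round(1),((t.max(0)+t.min(0))/2).round(1),(t.max(0)-t.min(0)).round())
```

```text
bench z 0.8217608302304598
[350. 151.] 9411 top z 331.1 top centre [ 678.8 -123.2] ext [123. 442.] min/max [ 587. -376.   15.] [938. 116. 340.]
[311. 107.] 343 top z 24.8 top centre [879.9 -43.2] ext [ 55. 147.] min/max [ 851. -117.   15.] [911.  34.  36.]
[104. 146.] 5372 top z 187.7 top centre [719.6 629.5] ext [119. 246.] min/max [620. 485.  15.] [814. 774. 213.]
[239. 140.] 512 top z 196.4 top centre [751.4 230.3] ext [16. 61.] min/max [713. 170.  15.] [775. 277. 209.]
[507. 219.] 3359 top z 240.0 top centre [ 449.3 -617.4] ext [215.  78.] min/max [ 300. -659.   15.] [ 775. -561.  248.]
[172. 156.] 430 top z 97.6 top centre [692.7 418.2] ext [73. 70.] min/max [656. 383.  16.] [729. 455. 103.]
[246. 179.] 370 top z 145.5 top centre [620.  181.4] ext [38. 37.] min/max [591. 151.  15.] [651. 209. 152.]
[205. 184.] 382 top z 104.1 top centre [607.2 313.3] ext [51. 50.] min/max [576. 282.  15.] [638. 345. 112.]
[230. 214.] 366 top z 145.1 top centre [506.6 229. ] ext [37. 37.] min/max [478. 199.  15.] [536. 258. 154.]
[174. 224.] 390 top z 69.8 top centre [474.7 409.2] ext [57. 61.] m
[... 600 characters left out ...]
.]
[196. 277.] 678 top z 49.0 top centre [309.5 331.4] ext [84. 87.] min/max [267. 288.  16.] [352. 375.  55.]
[502. 290.] 215 top z 127.5 top centre [ 285.  -616.4] ext [ 10. 120.] min/max [ 279. -678.   15.] [ 291. -555.  137.]
[490. 313.] 346 top z 74.5 top centre [ 216.3 -607.5] ext [ 32. 119.] min/max [ 200. -676.   15.] [ 236. -542.   84.]
scene
a 72.5 [470.1 405.6  70.9] [59. 64.  7.]
b 106.7 [601.7 312.4 106.4] [48. 52.  9.]
c 145.9 [503.6 225.9 146.3] [37. 40. 11.]
bk 97.4 [688.1 415.9  98.6] [70. 74. 12.]
yel 321.8 [625.1  74.5 322.1] [ 9. 42. 10.]
pink 145.7 [379.8  90.4 145.5] [38. 38.  9.]
filt 36.4 [418.6 -43.6  37.6] [ 94. 100.  12.]
dish 52.7 [306.  328.6  52. ] [87. 87.  9.]
```

View pics/c1.png

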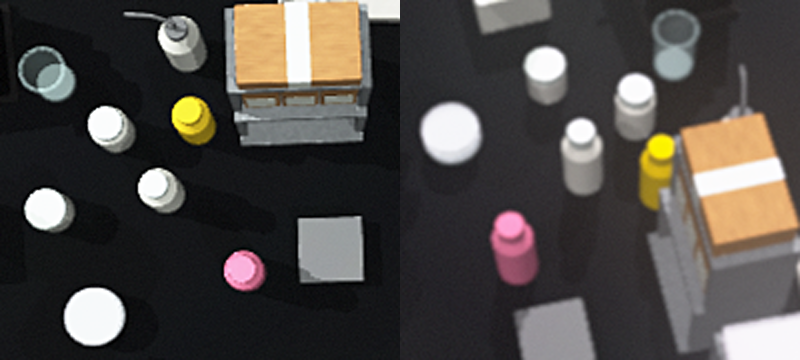

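Squat jar (174,225), h 66; mid jar (206,184), h 102; tall bottle (230,215), h 142. All three are white with a matching measured height. (246,180) is yellow and (272,255) is pink, so I leave them. Next I locate the shelf fronts.

Run:
```python
from h import *
a=cv2.imread('pics/t1.png'); cv2.imwrite('pics/c2.png',cv2.resize(a[115:200,255:445],(760,340),interpolation=cv2.INTER_CUBIC))
for tag in('t1','s1'):
    p,P=load(tag)
    for nm,ylo,yhi in(('b',-70,120),('a',-270,-70)):
        for zlo,zhi in((8,18),(104,116)):
            m=(P[...,2]>zlo)&(P[...,2]<zhi)&(P[...,1]>ylo)&(P[...,1]<yhi)&(P[...,0]>540)&(P[...,0]<700)
            q=P[m]
            if len(q)<20: continue
            # front edge per 20 mm y-bin
            e=[]
            for y in range(ylo,yhi,15):
                s=q[(q[:,1]>=y)&(q[:,1]<y+15)]
                if len(s)>4: e.append((y+7,round(float(s[:,0].min()),1)))
            print(tag,nm,zlo,len(q),'y',q[:,1].min().round(1),q[:,1].max().round(1),e)
```

```text
t1 b 8 533 y -69.8 119.9 [(-63, 550.0), (-48, 546.9), (-33, 543.1), (-18, 546.4), (-3, 572.7), (12, 542.5), (27, 552.3), (42, 542.1), (57, 558.4), (72, 541.6), (87, 547.5), (102, 554.0)]
t1 a 8 311 y -270.0 -72.6 [(-263, 540.3), (-248, 546.3), (-233, 542.8), (-218, 542.9), (-203, 545.7), (-188, 581.9), (-173, 541.9), (-158, 551.3), (-143, 545.1), (-128, 564.7), (-113, 551.2), (-98, 540.4), (-83, 540.7), (-68, 603.1)]
t1 a 104 369 y -269.9 -78.5 [(-263, 599.6), (-248, 599.8), (-233, 599.1), (-218, 599.1), (-203, 600.6), (-188, 600.9), (-173, 600.3)]
s1 b 8 394 y -69.8 109.9 [(-63, 595.1), (-48, 594.3), (-33, 588.5), (-18, 593.5), (-3, 555.5), (12, 590.8), (27, 591.0), (42, 565.1), (57, 588.9), (72, 559.0), (87, 586.1), (102, 585.7)]
s1 a 8 226 y -269.6 -70.4 [(-263, 581.0), (-248, 541.1), (-233, 580.6), (-218, 580.2), (-203, 575.8), (-188, 580.1), (-98, 541.7), (-83, 595.6), (-68, 597.4)]
s1 a 104 417 y -269.7 -85.1 [(-263, 595.6), (-248, 596.4), (-233, 596.1), (-218, 595.6), (-203, 595.7), (-188, 595.6), (-173, 596.2), (-98, 614.0), (-83, 612.2)]
```

View pics/c2.png

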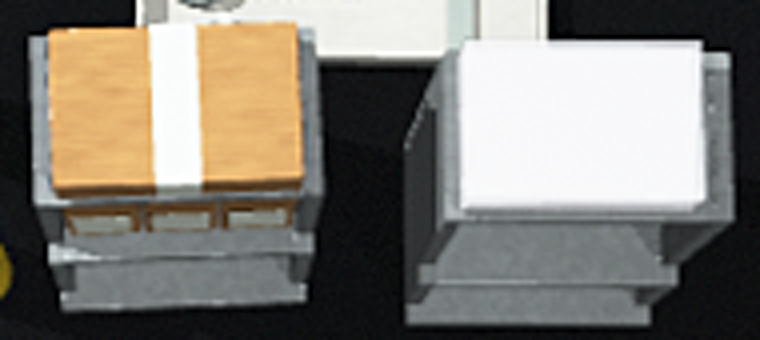

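The crop shows the bottom front edges. shelf_b runs from (62,312) to (305,302), slightly yawed. shelf_a runs from (407,323) to (650,325). shelf_a's upper board front runs from (418,284) to (676,284).

```bash
cat >> h.py <<'E'
from scipy.spatial.transform import Rotation as R
def pix(tag,u,v,z):
    k=np.load(f'pics/{tag}.npz'); r=k['r']; r=R.from_quat(r).as_matrix() if r.size==4 else r
    d=r@np.array([(u-k['cx'])/k['fx'],(v-k['cy'])/k['fy'],1]); return k['t']+d*(z-k['t'][2])/d[2]
def orient(phi,th):  # tool z forward: azimuth phi deg, tilt th deg from vertical; y horizontal
    f,t=np.radians([phi,th]); z=np.array([np.sin(t)*np.cos(f),np.sin(t)*np.sin(f),-np.cos(t)])
    y=np.array([-np.sin(f),np.cos(f),0]); return R.from_matrix(np.stack([np.cross(y,z),y,z],1))
def tgt(grasp,phi,th):
    o=orient(phi,th); return np.array(grasp)-163*o.as_matrix()[:,2],o
def now():
    s=readout.get_obs(); return np.array(s['tcp_pos']),R.from_quat(s['tool_rot']),s
def plan(p0,o0,p1,o1,n=None):
    # constant straight shift + constant rotvec per row (fractions)
    d=(p1-p0)/30; rv=(o1*o0.inv()).as_rotvec()/0.12
    m=max(np.abs(d).max(),np.abs(rv).max()); n=n or int(np.ceil(m/0.95))
    print('rows',n,'pos',(d/n).round(3).tolist(),'ang',(rv/n).round(3).tolist()); return n
def stat():
    p,o,s=now(); g=p+163*o.as_matrix()[:,2]; z=o.as_matrix()[:,2]; y=o.as_matrix()[:,1]
    print('t',round(s['time_s'],2),'tcp',p.round(1),'grasp',g.round(1),'phi',np.degrees(np.arctan2(z[1],z[0])).round(1),'th',np.degrees(np.arccos(-z[2])).round(1),'yz',y[2].round(3),'q',np.round(s['q'],2),'F',np.round(s['wrist_force'],1),'gap',round(s['finger_gap'],1))
E
python3 - <<'E'
from h import *
f=lambda U,V,z:pix('t1',255+(U+.5)/4-.5,115+(V+.5)/4-.5,z)
for n,A,B,z in(('b low',(62,312),(305,302),6),('a low',(407,323),(650,325),6),('a hi',(418,284),(676,284),104)):
    a,b=f(*A,z),f(*B,z); m=(a+b)/2; d=a-b; print(n,m.round(1),'w',np.linalg.norm(d).round(),'yaw',np.degrees(np.arctan2(-d[0],d[1])).round(2))
p,o,s=now(); stat()
for th in(60,):
  G=[472.5,407.5,40]; 
  p1,o1=tgt(np.array(G)+[0,0,0],20,th); fw=np.array([np.cos(np.radians(20)),np.sin(np.radians(20)),0])
  p2=p1-fw*100+[0,0,60]; print(p1,p2); plan(p,o,p2,o1)
E
```

```text
b low [594.9   7.3   6. ] w 200.0 yaw 3.28
a low [ 585.2 -277.     6. ] w 200.0 yaw 0.41
a hi [ 601.5 -276.1  104. ] w 201.0 yaw 0.89
t 0.1 tcp [271.7 535.  403.6] grasp [271.5 534.8 240.6] phi -120.5 th 0.1 yz -0.002 q [ 1.04  0.09  1.23  0.    1.82 -0.06] F [-0.6  0.5  0.4] gap 87.6
[339.85097794 359.21970437 121.5       ] [245.88171586 325.01769003 181.5       ]
rows 10 pos [-0.086, -0.7, -0.74] ang [-0.053, -0.894, 0.618]
```

Run:
```python
from h import *
p,o,s=now(); p1,o1=tgt([472.5,407.5,42],20,60); fw=np.array([np.cos(np.radians(20)),np.sin(np.radians(20)),0])
plan(p,o,p1-fw*75+[0,0,70],o1,10)
```

```text
rows 10 pos [-0.008, -0.672, -0.7] ang [-0.053, -0.894, 0.618]
```

drive_tool --delta_pos '[[0,-0.67,-0.7],[0,-0.67,-0.7],[0,-0.67,-0.7],[0,-0.67,-0.7],[0,-0.67,-0.7],[0,-0.67,-0.7],[0,-0.67,-0.7],[0,-0.67,-0.7],[0,-0.67,-0.7],[0,-0.67,-0.7],[0,0,0]]' --angular '[[-0.053,-0.894,0.618],[-0.053,-0.894,0.618],[-0.053,-0.894,0.618],[-0.053,-0.894,0.618],[-0.053,-0.894,0.618],[-0.053,-0.894,0.618],[-0.053,-0.894,0.618],[-0.053,-0.894,0.618],[-0.053,-0.894,0.618],[-0.053,-0.894,0.618],[0,0,0]]' --fingers 87.8

```text
time_s: 1.2
tcp_pos: [269.9, 330.1, 185.8]
tool_rot: [-0.152, 0.855, 0.083, 0.489]
wrist_force: [-0.2, -0.2, -0.6]
finger_gap: 88.1
```

Run:
```python
from h import *
stat(); p,o,s=now(); p1,o1=tgt([472.5,407.5,42],20,60); fw=np.array([np.cos(np.radians(20)),np.sin(np.radians(20)),0])
plan(p,o,p1-fw*75,o1); plan(p,o,p1,o1)
c=cap('wrist','w1'); print(c['fx'],c['position'],R.from_quat(c['rotation']).as_matrix()[:,2])
```

```text
t 1.2 tcp [269.9 330.1 185.8] grasp [402.1 377.5 102.9] phi 19.7 th 59.4 yz -0.007 q [ 1.02 -0.65  2.38 -0.93  0.73 -0.41] F [-0.2 -0.2 -0.6] gap 88.1
rows 3 pos [-0.006, 0.039, -0.693] ang [0.028, -0.019, 0.001]
rows 3 pos [0.777, 0.324, -0.693] ang [0.028, -0.019, 0.001]
309.70691628693146 [249.58453204 321.83490418 110.5933805 ] [ 0.90973477  0.32878711 -0.25353834]
```

View pics/w1.png

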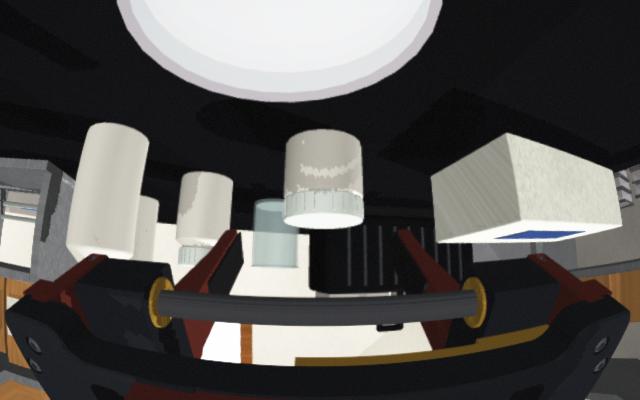

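Wrist view: the jar is centred at (323,178) between the fingers, and the dishes sit right below the camera. I approach at phi=0 so the camera and gripper stay clear of the dish stack.

Run:
```python
from h import *
k=np.load('pics/w1.npz'); print('c',k['cx'],k['cy'])
def ray(tag,u,v):
    k=np.load(f'pics/{tag}.npz'); a=(u-k['cx'])/k['fx'];b=(v-k['cy'])/k['fx'];t=np.hypot(a,b)
    d=np.array([a/t*np.sin(t),b/t*np.sin(t),np.cos(t)]); return k['t'],R.from_quat(k['r']).as_matrix()@d
for u,v in((284,175),(363,175),(109,200)):
    t,d=ray('w1',u,v); print('az',np.degrees(np.arctan2(d[1],d[0])).round(2))
t=k['t']; print('pred az', np.degrees(np.arctan2(407.5-t[1],472.5-t[0])),'tall',np.degrees(np.arctan2(227.5-t[1],505-t[0])))
p,o,s=now(); p1,o1=tgt([472.5,407.5,44],0,60)
plan(p,o,p1+[-75,0,30],o1)
```

```text
c 317.12496976932533 199.88033273658093
az 13.35
az 28.81
az -19.52
pred az 21.021472500641234 tall -20.271156564987297
rows 4 pos [-0.122, 0.627, -0.295] ang [0.006, -0.012, -0.724]
```

drive_tool --delta_pos '[[-0.12,0.63,-0.1],[-0.12,0.63,-0.2],[-0.12,0.63,-0.4],[-0.12,0.63,-0.48],[0,0,0]]' --angular '[[0,0,-0.724],[0,0,-0.724],[0,0,-0.724],[0,0,-0.724],[0,0,0]]'

```text
time_s: 1.75
tcp_pos: [256.9, 413.5, 158.2]
tool_rot: [-0.001, 0.867, -0.0, 0.498]
wrist_force: [0.1, -1.1, -0.9]
finger_gap: 87.6
```

Run:
```python
from h import *
stat(); p,o,s=now(); p1,o1=tgt([472.5,407.5,44],0,60)
plan(p,o,p1+[-75,0,0],o1,2); plan(p,o,p1,o1,5)
```

```text
t 1.75 tcp [256.9 413.5 158.2] grasp [397.8 413.6  76.2] phi 0.0 th 59.8 yz -0.001 q [ 1.23 -0.17  2.09 -1.14  1.11  0.15] F [ 0.1 -1.1 -0.9] gap 87.6
rows 2 pos [-0.009, -0.1, -0.544] ang [0.006, -0.015, -0.006]
rows 5 pos [0.496, -0.04, -0.218] ang [0.002, -0.006, -0.002]
```

drive_tool --delta_pos '[[0,-0.1,-0.54],[0,-0.1,-0.54],[0.6,0,0],[0.8,0,0],[0.7,0,0],[0.4,0,0],[0,0,0]]' --angular '[[0,0,0],[0,0,0],[0,0,0],[0,0,0],[0,0,0],[0,0,0],[0,0,0]]'

```text
time_s: 2.45
tcp_pos: [333.9, 404.2, 129.2]
tool_rot: [0.001, 0.866, 0.002, 0.501]
wrist_force: [-0.2, -0.6, 0.3]
finger_gap: 87.2
```

```bash
python3 -c "
from h import *
stat()"
```

```text
t 2.45 tcp [333.9 404.2 129.2] grasp [475.1 404.6  47.9] phi 0.2 th 60.1 yz 0.004 q [ 1.06 -0.07  2.06 -1.21  0.93  0.17] F [-0.2 -0.6  0.3] gap 87.2
```

drive_tool --delta_pos '[[0,0.08,-0.2],[0,0,0]]' --angular '[[0,0,0],[0,0,0]]'

```text
time_s: 2.65
tcp_pos: [331.6, 406.2, 120.2]
tool_rot: [-0.001, 0.866, 0.001, 0.5]
wrist_force: [1.1, -0.9, -0.5]
finger_gap: 87.7
```

drive_tool --delta_pos '[[0,0,0],[0,0,0],[0,0,0],[0,0,0],[0,0,0]]' --angular '[[0,0,0],[0,0,0],[0,0,0],[0,0,0],[0,0,0]]' --fingers 50 --squeeze 25

```text
time_s: 3.15
tcp_pos: [332.1, 406.2, 120.9]
tool_rot: [-0.001, 0.866, 0.001, 0.5]
wrist_force: [-0.5, 1.0, 0.7]
finger_gap: 63.4
```

drive_tool --delta_pos '[[0,0,0.2],[0,0,0.4],[0,0,0]]' --angular '[[0,0,0],[0,0,0],[0,0,0]]'

```text
time_s: 3.45
tcp_pos: [332.5, 406.3, 140.5]
tool_rot: [-0.0, 0.866, 0.002, 0.501]
wrist_force: [0.9, 0.6, -1.5]
finger_gap: 63.4
```

```bash
python3 -c "
from h import *
stat()"
```

```text
t 3.45 tcp [332.5 406.3 140.5] grasp [473.8 406.9  59.2] phi 0.2 th 60.1 yz 0.003 q [ 1.06 -0.09  2.05 -1.2   0.95  0.14] F [ 0.9  0.6 -1.5] gap 63.4
```

drive_tool --delta_pos '[[0,0,0.6],[0,0,0.9],[0,0,1],[0,0,1],[0.2,-0.5,1],[0.2,-1,0.9],[0.2,-1,0.3],[0.2,-1,0],[0.2,-1,0],[0.2,-1,0],[0.2,-1,0],[0.1,-1,0],[0,-1,0],[0,-1,0],[0,-1,0],[0,-1,0],[0,-1,0],[0,-1,0],[0,-1,0],[0,-1,0]]' --angular '[[0,0,0],[0,0,0],[0,0,0],[0,0,0],[0,0,0],[0,0,0],[0,0,0],[0,0,0],[0,0,0],[0,0,0],[0,0,0],[0,0,0],[0,0,0],[0,0,0],[0,0,0],[0,0,0],[0,0,0],[0,0,0],[0,0,0],[0,0,0]]'

```text
time_s: 5.45
tcp_pos: [430.1, -36.7, 311.9]
tool_rot: [0.004, 0.872, -0.007, 0.489]
wrist_force: [-1.2, 0.2, -1.2]
finger_gap: 63.3
```

```bash
python3 -c "
from h import *
stat(); p,o,s=now(); o1=orient(0.5,60)
plan(p,o,np.array([380,-279,300]),o1)
plan(np.array([380,-279,300]),o1,np.array([385,-279,139]),o1)"
```

```text
t 5.45 tcp [430.1 -36.7 311.9] grasp [569.2 -39.4 226.8] phi -1.1 th 58.6 yz -0.009 q [-0.24 -0.85  2.25  0.27  0.74 -1.9 ] F [-1.2  0.2 -1.2] gap 63.3
rows 9 pos [-0.186, -0.897, -0.044] ang [0.009, -0.023, 0.021]
rows 6 pos [0.028, 0.0, -0.894] ang [0.0, 0.0, 0.0]
```

drive_tool --delta_pos '[[-0.1,-0.8,-0.8],[-0.2,-0.9,-0.8],[-0.2,-0.9,-0.8],[-0.3,-0.9,-0.5],[-0.3,-0.9,-0.3],[-0.2,-0.9,0],[-0.2,-0.9,0],[-0.1,-0.9,0],[0,-0.9,0],[0,0,0]]' --angular '[[0,0,0],[0,0,0],[0,0,0],[0,0,0],[0,0,0],[0,0,0],[0,0,0],[0,0,0],[0,0,0],[0,0,0]]'

```text
time_s: 6.45
tcp_pos: [393.8, -235.1, 247.9]
tool_rot: [0.03, 0.882, -0.02, 0.47]
wrist_force: [0.2, -0.0, -2.5]
finger_gap: 63.7
```

```bash
python3 -c "
from h import *
stat(); p,o,s=now(); o1=orient(0.6,60)
a=np.array([380,-279,139.]);plan(p,o,a,o1)
plan(a,o1,a+[102,0,0],o1)
p,o,s=now()
c=cap('wrist','w2')"
```

```text
t 6.45 tcp [ 393.8 -235.1  247.9] grasp [ 528.6 -245.4  156.9] phi -4.4 th 56.1 yz -0.008 q [-0.82 -0.62  2.23  0.81  0.89 -2.64] F [ 0.2 -0.  -2.5] gap 63.7
rows 4 pos [-0.115, -0.366, -0.907] ang [0.012, -0.144, 0.171]
rows 4 pos [0.85, 0.0, 0.0] ang [0.0, 0.0, 0.0]
```

View pics/w2.png

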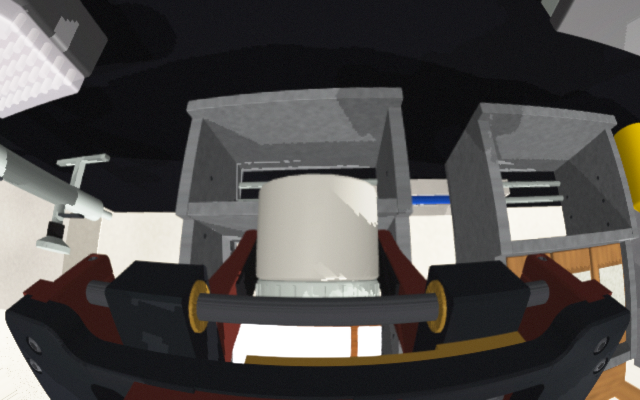

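Wrist view: the jar is held upright in the fingers, in front of shelf_a (tier centred near column 295), and joint 6 is at its limit. I ease the yaw slightly negative and descend.

```bash
python3 -c "
from h import *
p,o,s=now(); a,o1=tgt([538,-263,57.5],-5,60); print(a)
plan(p,o,a,o1)"
```

```text
[ 397.37502375 -250.69690877  139.        ]
rows 4 pos [0.031, -0.138, -0.899] ang [0.002, -0.146, -0.036]
```

drive_tool --delta_pos '[[0,0,-0.7],[0,-0.1,-0.8],[0,-0.2,-0.8],[0,-0.2,-0.8],[0,0,-0.5],[0,0,0]]' --angular '[[0,-0.13,0],[0,-0.13,0],[0,-0.13,0],[0,-0.1,0],[0,-0.1,0],[0,0,0]]'

```text
time_s: 7.1
tcp_pos: [405.9, -200.8, 173.0]
tool_rot: [0.056, 0.878, -0.029, 0.474]
wrist_force: [0.3, -0.0, -2.1]
finger_gap: 63.4
```

```bash
python3 -c "
from h import *
stat();p,o,s=now(); a,o1=tgt([538,-263,57.5],-4,60); b,o2=tgt([619,-266,57.5],-2,60)
plan(p,o,a,o1);plan(p,o,b,o2,6)"
```

```text
t 7.1 tcp [ 405.9 -200.8  173. ] grasp [ 541.  -217.9   83.5] phi -7.2 th 56.7 yz 0.002 q [-0.71 -0.59  2.35  0.85  0.66 -2.64] F [ 0.3 -0.  -2.1] gap 63.4
rows 2 pos [-0.145, -0.872, -0.566] ang [-0.03, -0.238, 0.238]
rows 6 pos [0.4, -0.335, -0.189] ang [-0.009, -0.08, 0.128]
```

Joint 6 limits this yaw. I set the jar on the board front at phi≈-18 and push it in afterwards.

```bash
python3 -c "
from h import *
p,o,s=now(); a,o1=tgt([536,-277,62],-18,60); print(a)
plan(p,o,a,o1,4)"
```

```text
[ 401.74682612 -233.37849953  143.5       ]
rows 4 pos [-0.034, -0.271, -0.246] ang [-0.03, -0.117, -0.39]
```

drive_tool --delta_pos '[[-0.03,-0.1,-0.1],[-0.03,-0.2,-0.2],[-0.03,-0.4,-0.3],[-0.03,-0.4,-0.38],[0,0,0]]' --angular '[[-0.03,-0.12,-0.39],[-0.03,-0.12,-0.39],[-0.03,-0.12,-0.39],[-0.03,-0.12,-0.39],[0,0,0]]'

```text
time_s: 7.6
tcp_pos: [403.1, -233.2, 148.4]
tool_rot: [0.138, 0.855, -0.081, 0.494]
wrist_force: [0.8, 0.1, -2.2]
finger_gap: 63.3
```

```bash
python3 -c "
from h import *
stat();p,o,s=now(); a,o1=tgt([536,-277,60],-18,60); b,o2=tgt([596,-277,60],-18,60)
plan(p,o,a,o1,3);plan(p,o,b,o2,5)"
```

```text
t 7.6 tcp [ 403.1 -233.2  148.4] grasp [ 537.1 -277.9   67. ] phi -18.5 th 60.0 yz -0.002 q [-0.72 -0.52  2.38  0.91  0.44 -2.64] F [ 0.8  0.1 -2.2] gap 63.3
rows 3 pos [-0.015, -0.002, -0.077] ang [0.006, -0.0, 0.019]
rows 5 pos [0.391, -0.001, -0.046] ang [0.003, -0.0, 0.011]
```

drive_tool --delta_pos '[[0.4,0,0],[0.5,0,-0.05],[0.5,0,-0.1],[0.4,0,-0.1],[0.2,0,0],[0,0,0]]' --angular '[[0,0,0],[0,0,0],[0,0,0],[0,0,0],[0,0,0],[0,0,0]]'

```text
time_s: 8.2
tcp_pos: [464.3, -232.4, 143.5]
tool_rot: [0.137, 0.855, -0.081, 0.494]
wrist_force: [-0.6, -0.6, -1.2]
finger_gap: 63.5
```

```bash
python3 -c "
from h import *
stat();cap('wrist','w3');cap('scene','s3')
a=cv2.imread('pics/w3.png');b=cv2.imread('pics/s3.png')
cv2.imwrite('pics/c3.png',np.hstack([a[60:360,100:500],cv2.resize(b[180:330,300:500],(400,300),interpolation=2)]))"
```

```text
t 8.2 tcp [ 464.3 -232.4  143.5] grasp [ 598.4 -277.    62.2] phi -18.4 th 60.1 yz -0.003 q [-0.61 -0.32  2.24  0.94  0.31 -2.64] F [-0.6 -0.6 -1.2] gap 63.5
```

View pics/c3.png

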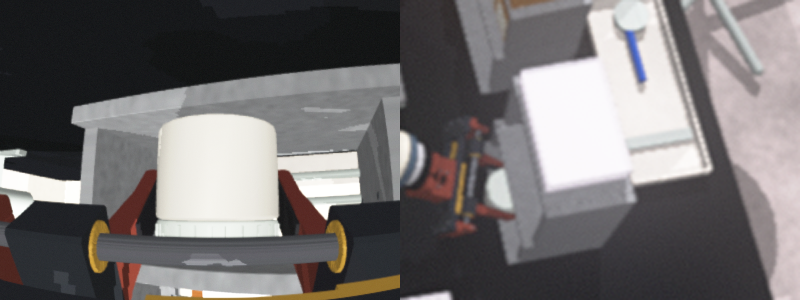

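Crop: the jar sits above the low board, roughly mid-width, with its near bottom rim at about the board's front edge. I lower it now.

drive_tool --delta_pos '[[0,0,-0.15],[0,0,-0.12],[0,0,-0.05],[0,0,0]]' --angular '[[0,0,0],[0,0,0],[0,0,0],[0,0,0]]'

```text
time_s: 8.7
tcp_pos: [464.5, -230.4, 136.2]
tool_rot: [0.139, 0.856, -0.082, 0.492]
wrist_force: [0.7, 0.3, -1.5]
finger_gap: 63.3
```

drive_tool --delta_pos '[[0,0,-0.1],[0,0,-0.05],[0,0,0],[0,0,0]]' --angular '[[0,0,0],[0,0,0],[0,0,0],[0,0,0]]'

```text
time_s: 9.1
tcp_pos: [465.2, -229.4, 133.8]
tool_rot: [0.14, 0.856, -0.083, 0.491]
wrist_force: [-0.4, -0.4, -1.5]
finger_gap: 63.1
```

drive_tool --delta_pos '[[0,0,-0.08],[0,0,-0.05],[0,0,0]]' --angular '[[0,0,0],[0,0,0],[0,0,0]]'

```text
time_s: 9.4
tcp_pos: [466.2, -229.1, 133.4]
tool_rot: [0.141, 0.855, -0.084, 0.491]
wrist_force: [-3.1, 0.4, 6.1]
finger_gap: 63.0
```

```bash
python3 -c "
from h import *
stat()"
```

```text
t 9.4 tcp [ 466.2 -229.1  133.4] grasp [ 599.4 -275.1   51.4] phi -19.1 th 59.8 yz -0.006 q [-0.59 -0.3   2.24  0.95  0.28 -2.64] F [-3.1  0.4  6.1] gap 63.0
```

drive_tool --delta_pos '[[0,0,0],[0,0,0],[0,0,0],[0,0,0],[-0.4,0.13,0.1],[-0.8,0.27,0.2],[-0.9,0.3,0.3],[-0.9,0.3,0.3],[0,0,0]]' --angular '[[0,0,0],[0,0,0],[0,0,0],[0,0,0],[0,0,0],[0,0,0],[0,0,0],[0,0,0],[0,0,0]]' --fingers 87.8

```text
time_s: 10.3
tcp_pos: [381.4, -203.3, 167.5]
tool_rot: [0.139, 0.855, -0.085, 0.493]
wrist_force: [0.2, -1.1, 1.8]
finger_gap: 88.1
```

```bash
python3 -c "
from h import *
stat();cap('wrist','w4');cap('scene','s4')
a=cv2.imread('pics/w4.png');b=cv2.imread('pics/s4.png')
cv2.imwrite('pics/c4.png',np.hstack([a[60:360,100:500],cv2.resize(b[180:330,300:500],(400,300),interpolation=2)]))"
```

```text
t 10.3 tcp [ 381.4 -203.3  167.5] grasp [ 514.8 -249.4   86. ] phi -19.1 th 60.0 yz -0.009 q [-0.69 -0.73  2.46  0.68  0.49 -2.39] F [ 0.2 -1.1  1.8] gap 88.1
```

View pics/c4.png

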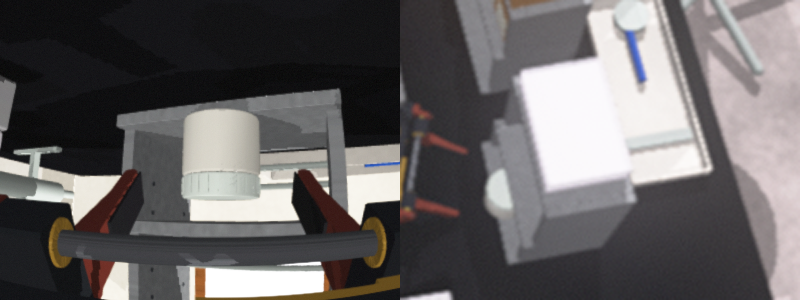

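Crop: the squat jar stands upright on the low board, about mid-width, with its front still over the edge. I close the fingers and push.

```bash
python3 -c "
from h import *
p,o,s=now(); a,o1=tgt([525,-271.5,57],-19,60); b,_=tgt([593,-271.5,57],-19,60)
plan(p,o,a,o1,4);plan(a,o1,b,o1,7)"
```

```text
rows 4 pos [0.088, -0.195, -0.191] ang [0.003, -0.023, -0.01]
rows 7 pos [0.324, 0.0, 0.0] ang [0.0, 0.0, 0.0]
```

drive_tool --delta_pos '[[0.08,-0.2,-0.25],[0.08,-0.2,-0.25],[0.08,-0.2,-0.25],[0.08,-0.14,-0.22],[0,0,0],[0,0,0],[0,0,0]]' --angular '[[0,0,0],[0,0,0],[0,0,0],[0,0,0],[0,0,0],[0,0,0],[0,0,0]]' --fingers 0

```text
time_s: 11.1
tcp_pos: [390.4, -223.8, 130.8]
tool_rot: [0.14, 0.858, -0.082, 0.487]
wrist_force: [-0.0, -0.5, -0.1]
finger_gap: 35.2
```

```bash
python3 -c "
from h import *
stat();p,o,s=now();  b,o1=tgt([593,-271.5,57],-19,60)
plan(p,o,b,o1,7)"
```

```text
t 11.1 tcp [ 390.4 -223.8  130.8] grasp [ 523.  -268.9   47.3] phi -18.8 th 59.2 yz -0.005 q [-0.72 -0.56  2.43  0.91  0.43 -2.65] F [-0.  -0.5 -0.1] gap 35.2
rows 7 pos [0.329, -0.008, 0.037] ang [-0.0, -0.017, -0.007]
```

drive_tool --delta_pos '[[0.2,-0.03,0.15],[0.3,-0.02,0.1],[0.3,0,0],[0.35,0,0],[0.35,0,0],[0.35,0,0],[0.3,0,0],[0.15,0,0],[0,0,0]]' --angular '[[0,0,0],[0,0,0],[0,0,0],[0,0,0],[0,0,0],[0,0,0],[0,0,0],[0,0,0],[0,0,0]]'

```text
time_s: 12.0
tcp_pos: [460.2, -225.5, 139.3]
tool_rot: [0.14, 0.858, -0.082, 0.488]
wrist_force: [-0.0, -0.7, -0.6]
finger_gap: 0.6
```

drive_tool --delta_pos '[[-0.5,0.1,0],[-0.9,0.2,0.3],[-0.9,0.3,0.5],[-0.3,0.5,0.8],[0,0.5,0.9],[0,0,0]]' --angular '[[0,0,0],[0,0,0],[0,0,0],[0,0,0],[0,0,0],[0,0,0]]'

```text
time_s: 12.6
tcp_pos: [382.1, -177.4, 215.2]
tool_rot: [0.14, 0.858, -0.082, 0.488]
wrist_force: [0.8, 0.7, 0.7]
finger_gap: 0.6
```

```bash
python3 -c "
from h import *
stat();cap('wrist','w5');cap('scene','s5');cap('top','t5')
a=cv2.imread('pics/w5.png');b=cv2.imread('pics/s5.png')
cv2.imwrite('pics/c5.png',np.hstack([a[60:360,100:500],cv2.resize(b[180:330,300:500],(400,300),interpolation=2)]))"
```

```text
t 12.6 tcp [ 382.1 -177.4  215.2] grasp [ 514.8 -222.6  132.1] phi -18.8 th 59.3 yz -0.005 q [-0.61 -0.86  2.43  0.45  0.59 -2.1 ] F [0.8 0.7 0.7] gap 0.6
```

View pics/c5.png

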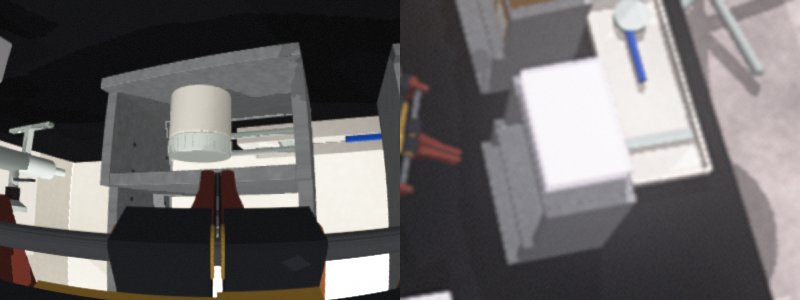

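The squat jar is fully inside the low tier: it is not visible from above, and its bottom rim is well behind the board edge. No order is stated, and the tall bottle blocks access to the mid jar, so the tall bottle goes next.

drive_tool --delta_pos '[[0.6,0.5,0.8],[0.6,0.6,0.8],[0.1,0.9,0],[0,1,0],[0,1,0],[0,1,0],[0,1,0],[0,1,0],[0,1,0],[0,1,0],[0,1,0],[0,1,0],[-0.1,1,0],[-0.3,0.9,0],[-0.5,0.6,0],[-0.5,0.5,0],[0,0,0]]' --angular '[[0,0,0],[0,0,0],[0,0,0],[0,0,0],[0,0,0],[0,0,0],[0,0,0],[0,0,0],[0,0,0],[0,0,0],[0,0,0],[0,0,0],[0,0,0],[0,0,0],[0,0,0],[0,0,0],[0,0,0]]' --fingers 87.8

```text
time_s: 14.45
tcp_pos: [378.0, 243.4, 260.8]
tool_rot: [0.138, 0.859, -0.082, 0.487]
wrist_force: [0.5, 0.6, 0.2]
finger_gap: 87.9
```

```bash
python3 -c "
from h import *
stat();p,o,s=now(); G=np.array([505,227.5,72]); b,o1=tgt(G,-20,60); f=np.array([.94,-.34,0])
print(b);plan(p,o,b-f*14+[0,0,100],o1);plan(b-f*14+[0,0,100],o1,b-f*14,o1)"
```

```text
t 14.45 tcp [378.  243.4 260.8] grasp [510.5 198.5 177.2] phi -18.7 th 59.1 yz -0.006 q [ 0.78 -0.48  2.13 -1.01  1.14 -0.18] F [0.5 0.6 0.2] gap 87.9
[372.35097794 275.78029563 153.5       ]
rows 2 pos [-0.313, 0.619, -0.122] ang [0.003, -0.069, -0.109]
rows 4 pos [0.0, 0.0, -0.833] ang [0.0, 0.0, 0.0]
```

drive_tool --delta_pos '[[-0.31,0.62,0],[-0.31,0.62,-0.2],[0,0,0]]' --angular '[[0,-0.07,-0.11],[0,-0.07,-0.11],[0,0,0]]'

```text
time_s: 14.75
tcp_pos: [360.1, 279.9, 254.5]
tool_rot: [0.151, 0.853, -0.088, 0.493]
wrist_force: [0.2, 1.1, -0.4]
finger_gap: 87.6
```

```bash
python3 -c "
from h import *
stat();p,o,s=now(); G=np.array([505,227.5,72]); b,o1=tgt(G,-20,60); f=np.array([.94,-.34,0])
plan(p,o,b-f*14,o1,5)
k=cap('wrist','w6')
k=np.load('pics/w6.npz');t=k['t'];Rm=R.from_quat(k['r']).as_matrix()
for z in (10,60,130):
  d=Rm.T@(np.array([505,227.5,z])-t); a=np.arctan2(np.hypot(d[0],d[1]),d[2]); print(z,(k['cx']+k['fx']*a*d[0]/np.hypot(d[0],d[1])).round(1),(k['cy']+k['fx']*a*d[1]/np.hypot(d[0],d[1])).round(1))
g=cv2.cvtColor(k['p'],7)
for r in (120,140,160,180): 
  row=k['p'][r].astype(int).mean(1); e=np.where(np.abs(np.diff(row))>25)[0]; print(r,e)
"
```

```text
t 14.75 tcp [360.1 279.9 254.5] grasp [492.7 231.2 173.2] phi -20.2 th 60.1 yz -0.001 q [ 0.89 -0.4   2.09 -1.06  1.23 -0.06] F [ 0.2  1.1 -0.4] gap 87.6
rows 5 pos [-0.006, 0.004, -0.674] ang [0.003, 0.001, 0.003]
10 319.5 37.9
60 319.7 90.7
130 319.9 191.2
120 [ 54  55  57  60  67  68  78  79 207 272 273 274 366 367 368 408 409 474
 475 476 492 533 541 542 631]
140 [  5  48  49 149 261 262 367 368 369 411 412 478 479 495 547 605]
160 [ 34  35  40  48  49 143 144 260 284 338 380 381 382 418 419 420 463 475
 477 478 499 551 552]
180 [ 44  63  83 192 198 204 207 208 227 255 336 342 351 352 381 382 383 420
 421 422 423 424 475 476 477 484 501 554 555 556 615 632]
```

drive_tool --delta_pos '[[0,0,-0.5],[0,0,-0.8],[0,0,-0.8],[0,0,-0.8],[0,0,-0.4],[0.22,-0.08,0],[0.22,-0.08,0],[0,0,0]]' --angular '[[0,0,0],[0,0,0],[0,0,0],[0,0,0],[0,0,0],[0,0,0],[0,0,0],[0,0,0]]'

```text
time_s: 15.6
tcp_pos: [374.8, 274.5, 158.7]
tool_rot: [0.153, 0.851, -0.087, 0.494]
wrist_force: [0.1, -0.3, 0.6]
finger_gap: 88.2
```

```bash
python3 -c "
from h import *
stat()"
```

```text
t 15.6 tcp [374.8 274.5 158.7] grasp [507.7 225.7  77.9] phi -20.2 th 60.3 yz 0.004 q [ 0.85 -0.25  2.16 -1.15  1.1   0.14] F [ 0.1 -0.3  0.6] gap 88.2
```

drive_tool --delta_pos '[[-0.05,0.02,-0.18],[0,0,0]]' --angular '[[0,0,0],[0,0,0]]'

```text
time_s: 15.8
tcp_pos: [372.0, 275.3, 151.6]
tool_rot: [0.153, 0.852, -0.087, 0.494]
wrist_force: [0.5, -0.5, 0.0]
finger_gap: 88.0
```

drive_tool --delta_pos '[[0,0,0],[0,0,0],[0,0,0],[0,0,0],[0,0,0],[0,0,0]]' --angular '[[0,0,0],[0,0,0],[0,0,0],[0,0,0],[0,0,0],[0,0,0]]' --fingers 45 --squeeze 28

```text
time_s: 16.4
tcp_pos: [372.2, 275.6, 152.2]
tool_rot: [0.152, 0.852, -0.087, 0.494]
wrist_force: [1.2, 1.1, 0.7]
finger_gap: 59.4
```

```bash
python3 -c "
from h import *
stat()"
```

```text
t 16.4 tcp [372.2 275.6 152.2] grasp [505.  227.   71.2] phi -20.1 th 60.2 yz 0.003 q [ 0.86 -0.25  2.17 -1.15  1.09  0.15] F [1.2 1.1 0.7] gap 59.4
```

drive_tool --delta_pos '[[0,0,0.4],[0,0,0.8],[0,0,0.9],[0,0,0.9],[0.2,-0.4,0.9],[0.2,-0.8,0.1],[0.2,-1,0],[0.2,-1,0],[0.2,-1,0],[0.1,-1,0],[0,-1,0],[0,-1,0],[0,-1,0],[0,-1,0],[0,-1,0],[0,-1,0],[0,-1,0],[0,0,0]]' --angular '[[0,0,0],[0,0,0],[0,0,0],[0,0,0],[0,0,0],[0,0,0],[0,0,0],[0,0,0],[0,0,0],[0,0,0],[0,0,0],[0,0,0],[0,0,0],[0,0,0],[0,0,0],[0,0,0],[0,0,0],[0,0,0]]'

```text
time_s: 18.2
tcp_pos: [420.2, -90.2, 270.7]
tool_rot: [0.157, 0.853, -0.092, 0.49]
wrist_force: [-0.2, -0.1, -2.6]
finger_gap: 59.6
```

```bash
python3 -c "
from h import *
stat();p,o,s=now(); b,o1=tgt([550,-277,191],-18,60); c,_=tgt([612,-277,191],-18,60); print(b)
plan(p,o,b,o1,8);plan(p,o,c,o1)"
```

```text
t 18.2 tcp [420.2 -90.2 270.7] grasp [ 551.6 -140.7  188.7] phi -21.0 th 59.8 yz -0.003 q [-0.25 -0.85  2.33 -0.17  0.62 -1.38] F [-0.2 -0.1 -2.6] gap 59.6
[ 415.74682612 -233.37849953  272.5       ]
rows 8 pos [-0.018, -0.597, 0.008] ang [0.002, -0.005, 0.053]
rows 6 pos [0.32, -0.796, 0.01] ang [0.003, -0.006, 0.071]
```

drive_tool --delta_pos '[[0,-0.5,0.05],[0,-0.8,0],[0,-0.9,0],[0,-0.9,0],[0,-0.8,0],[0,-0.6,0],[0,-0.28,0],[0,0,0]]' --angular '[[0,0,0.06],[0,0,0.06],[0,0,0.06],[0,0,0.06],[0,0,0.06],[0,0,0.06],[0,0,0.06],[0,0,0]]'

```text
time_s: 19.0
tcp_pos: [421.0, -230.5, 272.1]
tool_rot: [0.133, 0.857, -0.077, 0.492]
wrist_force: [-0.3, -0.1, -2.2]
finger_gap: 59.3
```

```bash
python3 -c "
from h import *
stat();p,o,s=now(); c,o1=tgt([611,-277,189],-18,60)
plan(p,o,c,o1,5)"
```

```text
t 19.0 tcp [ 421.  -230.5  272.1] grasp [ 555.1 -273.5  190. ] phi -17.8 th 59.8 yz -0.002 q [-0.68 -0.63  2.21  0.56  0.63 -2.24] F [-0.3 -0.1 -2.2] gap 59.3
rows 5 pos [0.372, -0.019, -0.01] ang [0.001, -0.008, -0.009]
```

drive_tool --delta_pos '[[0.3,0,0],[0.4,-0.05,0],[0.4,-0.05,0],[0.4,0,0],[0.25,0,0],[0,0,-0.1],[0,0,-0.07],[0,0,0]]' --angular '[[0,0,0],[0,0,0],[0,0,0],[0,0,0],[0,0,0],[0,0,0],[0,0,0],[0,0,0]]'

```text
time_s: 19.8
tcp_pos: [473.3, -233.0, 266.7]
tool_rot: [0.133, 0.857, -0.077, 0.493]
wrist_force: [0.1, 0.7, -2.6]
finger_gap: 59.4
```

```bash
python3 -c "
from h import *
stat();cap('wrist','w7');cap('scene','s7')
a=cv2.imread('pics/w7.png');b=cv2.imread('pics/s7.png')
cv2.imwrite('pics/c7.png',np.hstack([a[60:360,100:500],cv2.resize(b[180:330,300:500],(400,300),interpolation=2)]))"
```

```text
t 19.8 tcp [ 473.3 -233.   266.7] grasp [ 607.5 -275.9  184.8] phi -17.7 th 59.8 yz -0.002 q [-0.6  -0.46  2.11  0.52  0.53 -2.18] F [ 0.1  0.7 -2.6] gap 59.4
```

View pics/c7.png

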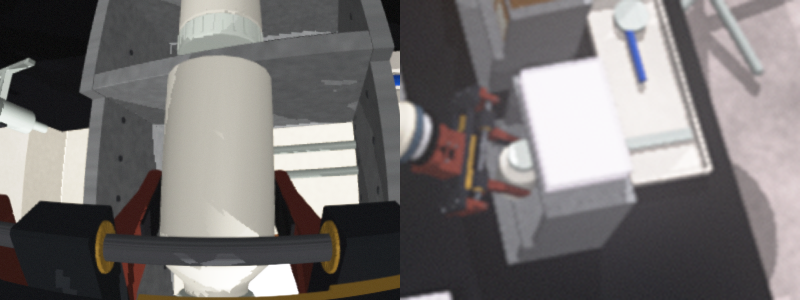

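Crop: the bottle is upright over the high board's front edge, with the squat jar well inside below. I lower it to contact.

drive_tool --delta_pos '[[0.03,0,-0.08],[0,0,-0.05],[0,0,0],[0,0,0]]' --angular '[[0,0,0],[0,0,0],[0,0,0],[0,0,0]]'

```text
time_s: 20.3
tcp_pos: [474.4, -233.4, 263.6]
tool_rot: [0.133, 0.856, -0.078, 0.493]
wrist_force: [-0.1, 0.5, -1.4]
finger_gap: 59.6
```

drive_tool --delta_pos '[[0,0,-0.06],[0,0,-0.04],[0,0,0]]' --angular '[[0,0,0],[0,0,0],[0,0,0]]'

```text
time_s: 20.6
tcp_pos: [474.8, -233.5, 262.4]
tool_rot: [0.133, 0.855, -0.078, 0.495]
wrist_force: [-2.2, 2.0, 4.0]
finger_gap: 59.7
```

drive_tool --delta_pos '[[0,0,0],[0,0,0],[0,0,0],[0,0,0],[-0.4,0.13,0],[-0.8,0.26,0],[-0.8,0.26,0],[-0.6,0.1,0],[0,0,0]]' --angular '[[0,0,0],[0,0,0],[0,0,0],[0,0,0],[0,0,0],[0,0,0],[0,0,0],[0,0,0],[0,0,0]]' --fingers 87.8

```text
time_s: 21.5
tcp_pos: [395.4, -210.7, 260.6]
tool_rot: [0.133, 0.856, -0.078, 0.493]
wrist_force: [-0.2, 0.2, -0.4]
finger_gap: 87.7
```

```bash
python3 -c "
from h import *
stat();p,o,s=now(); a,o1=tgt([535,-270,155],-18,60);b,_=tgt([607,-270,155],-18,60); plan(p,o,a,o1); plan(a,o1,b,o1,8)"
```

```text
t 21.5 tcp [ 395.4 -210.7  260.6] grasp [ 529.7 -254.   179. ] phi -17.9 th 60.0 yz -0.003 q [-0.68 -0.76  2.3   0.55  0.65 -2.22] F [-0.2  0.2 -0.4] gap 87.7
rows 1 pos [0.177, -0.521, -0.803] ang [0.018, -0.013, -0.034]
rows 8 pos [0.3, 0.0, 0.0] ang [0.0, 0.0, 0.0]
```

drive_tool --delta_pos '[[0.05,-0.15,-0.2],[0.05,-0.2,-0.3],[0.05,-0.17,-0.3],[0,0,0],[0,0,0],[0,0,0],[0,0,0],[0,0,0]]' --angular '[[0,0,0],[0,0,0],[0,0,0],[0,0,0],[0,0,0],[0,0,0],[0,0,0],[0,0,0]]' --fingers 0

```text
time_s: 22.3
tcp_pos: [401.1, -226.4, 237.2]
tool_rot: [0.133, 0.856, -0.078, 0.494]
wrist_force: [0.3, 0.6, 0.1]
finger_gap: 27.2
```

```bash
python3 -c "
from h import *
stat();p,o,s=now(); b,o1=tgt([597,-271,155],-18,60); plan(p,o,b,o1,8)"
```

```text
t 22.3 tcp [ 401.1 -226.4  237.2] grasp [ 535.5 -269.5  155.6] phi -17.8 th 60.0 yz -0.002 q [-0.71 -0.68  2.3   0.64  0.61 -2.33] F [0.3 0.6 0.1] gap 27.2
rows 8 pos [0.257, -0.004, -0.003] ang [0.002, -0.002, -0.005]
```

drive_tool --delta_pos '[[0.1,0,0],[0.2,0,0],[0.25,0,0],[0.25,0,0],[0.25,0,0],[0.25,0,0],[0.25,0,0],[0.25,0,0],[0.2,0,0],[0.1,0,0],[0,0,0]]' --angular '[[0,0,0],[0,0,0],[0,0,0],[0,0,0],[0,0,0],[0,0,0],[0,0,0],[0,0,0],[0,0,0],[0,0,0],[0,0,0]]'

```text
time_s: 23.4
tcp_pos: [464.3, -226.3, 236.5]
tool_rot: [0.133, 0.856, -0.078, 0.493]
wrist_force: [-0.8, 0.0, -0.3]
finger_gap: 0.8
```

drive_tool --delta_pos '[[-0.5,0.1,0],[-0.9,0.2,0],[-0.8,0.3,0.2],[-0.2,0.6,0.3],[0,0,0]]' --angular '[[0,0,0],[0,0,0],[0,0,0],[0,0,0],[0,0,0]]'

```text
time_s: 23.9
tcp_pos: [391.5, -189.8, 253.2]
tool_rot: [0.132, 0.855, -0.078, 0.495]
wrist_force: [1.2, 0.9, -0.1]
finger_gap: 0.1
```

```bash
python3 -c "
from h import *
stat();cap('wrist','w8');cap('scene','s8')
a=cv2.imread('pics/w8.png');b=cv2.imread('pics/s8.png')
cv2.imwrite('pics/c8.png',np.hstack([a[60:360,100:500],cv2.resize(b[180:330,300:500],(400,300),interpolation=2)]))"
```

```text
t 23.9 tcp [ 391.5 -189.8  253.2] grasp [ 526. -233.  172.] phi -17.8 th 60.1 yz -0.003 q [-0.64 -0.82  2.35  0.48  0.64 -2.14] F [ 1.2  0.9 -0.1] gap 0.1
```

View pics/c8.png

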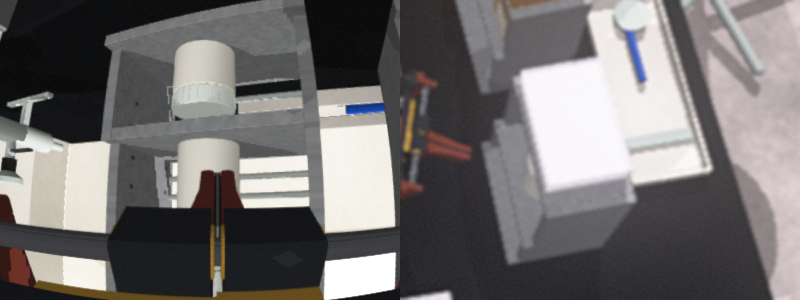

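The bottle stands upright inside the high tier and the squat jar is inside the low one; neither protrudes. Mid jar next.

drive_tool --delta_pos '[[0.5,0.4,0.3],[0.4,0.8,0.2],[0,1,0],[0,1,0],[0,1,0],[0,1,0],[0,1,0],[0,1,0],[0,1,0],[0,1,0],[0,1,0],[0,1,0],[0,1,0],[0,1,0],[-0.3,1,-0.3],[-0.3,1,-0.6],[-0.3,1,-0.8],[0,0.6,-0.5],[0,0,0]]' --angular '[[0,0,0],[0,0,0],[0,0,0],[0,0,0],[0,0,0],[0,0,0.2],[0,0,0.2],[0,0,0.2],[0,0,0.2],[0,0,0.2],[0,0,0.2],[0,0,0.2],[0,0,0.2],[0,0,0.2],[0,0,0.2],[0,0,0.2],[0,0,0.2],[0,0,0.2],[0,0,0]]' --fingers 87.8

```text
time_s: 25.9
tcp_pos: [396.2, 314.9, 195.9]
tool_rot: [-0.005, 0.869, -0.002, 0.496]
wrist_force: [-0.3, -0.5, 0.2]
finger_gap: 87.5
```

```bash
python3 -c "
from h import *
stat();p,o,s=now(); G=np.array([604.5,313,50]); b,o1=tgt(G,0,60)
plan(p,o,b+[-75,0,0],o1)
k=cap('wrist','w9')
k=np.load('pics/w9.npz');t=k['t'];Rm=R.from_quat(k['r']).as_matrix()
for z in (10,40,70):
  d=Rm.T@(np.array([604.5,313,z])-t); a=np.arctan2(np.hypot(d[0],d[1]),d[2]); r=int((k['cy']+k['fx']*a*d[1]/np.hypot(d[0],d[1])).round()); 
  row=k['p'][r].astype(int).mean(1); e=np.where(np.abs(np.diff(row))>25)[0]
  print(z,(k['cx']+k['fx']*a*d[0]/np.hypot(d[0],d[1])).round(1),r,e)
"
```

```text
t 25.9 tcp [396.2 314.9 195.9] grasp [536.6 315.  113. ] phi 0.1 th 59.4 yz -0.008 q [ 0.81 -0.32  2.13 -1.06  0.8  -0.19] F [-0.3 -0.5  0.2] gap 87.5
rows 3 pos [-0.088, -0.021, -0.716] ang [0.023, -0.028, -0.016]
10 316.0 141 [ 95 143 144 192 203 204 276 277 278 352 353 354 629 630]
40 315.6 175 [  4   8  98 117 200 201 209 238 275 276 353 354 355 378 380 381 382 437
 438 628 629]
70 315.3 212 [  0  57  64  67  70  83  92 105 196 197 200 201 250 251 252 273 274 354
 355 356 383 441 442 508 590 636]
```

drive_tool --delta_pos '[[-0.09,-0.02,-0.7],[-0.09,-0.02,-0.8],[-0.09,-0.02,-0.64],[0.4,0,0],[0.6,0,0],[0.7,0,0],[0.6,0,0],[0.25,0,0],[0,0,0]]' --angular '[[0.02,-0.03,-0.02],[0.02,-0.03,-0.02],[0.02,-0.03,-0.02],[0,0,0],[0,0,0],[0,0,0],[0,0,0],[0,0,0],[0,0,0]]'

```text
time_s: 26.85
tcp_pos: [467.1, 311.2, 137.9]
tool_rot: [0.005, 0.864, 0.0, 0.504]
wrist_force: [0.0, -0.4, 0.2]
finger_gap: 87.7
```

```bash
python3 -c "
from h import *
stat()"
```

```text
t 26.85 tcp [467.1 311.2 137.9] grasp [608.9 310.5  57.6] phi -0.3 th 60.5 yz 0.005 q [ 0.69 -0.08  2.05 -1.24  0.63 -0.  ] F [ 0.  -0.4  0.2] gap 87.7
```

drive_tool --delta_pos '[[-0.1,0.07,-0.25],[0,0,0]]' --angular '[[0,0.05,0.03],[0,0,0]]'

```text
time_s: 27.05
tcp_pos: [461.4, 313.6, 127.5]
tool_rot: [0.001, 0.866, 0.001, 0.5]
wrist_force: [0.3, -0.2, -0.0]
finger_gap: 87.7
```

drive_tool --delta_pos '[[0,0,0],[0,0,0],[0,0,0],[0,0,0],[0,0,0],[0,0,0]]' --angular '[[0,0,0],[0,0,0],[0,0,0],[0,0,0],[0,0,0],[0,0,0]]' --fingers 45

```text
time_s: 27.65
tcp_pos: [462.3, 313.9, 129.0]
tool_rot: [0.002, 0.866, 0.002, 0.501]
wrist_force: [-2.1, -1.1, 2.4]
finger_gap: 61.8
```

```bash
python3 -c "
from h import *
stat()"
```

```text
t 27.65 tcp [462.3 313.9 129. ] grasp [603.6 314.   47.7] phi 0.1 th 60.1 yz 0.005 q [ 0.7  -0.07  2.06 -1.25  0.63  0.02] F [-2.1 -1.1  2.4] gap 61.8
```

drive_tool --delta_pos '[[0,0,0.4],[-0.2,0,0.8],[-0.5,0,0.9],[-0.7,0,0.9],[-0.6,0,0.9],[0,-0.3,0.6],[0,-0.8,0],[0,-1,0],[0,-1,0],[0,-1,0],[0,-1,0],[0,-1,0],[0,-1,0],[0,-1,0],[0,-1,0],[0,0,0]]' --angular '[[0,0,0],[0,0,0],[0,0,0],[0,0,0],[0,0,0],[0,0,0.05],[0,0,0.05],[0,0,0.05],[0,0,0.05],[0,0,0.05],[0,0,0.05],[0,0,0.05],[0,0,0.05],[0,0,0.05],[0,0,0],[0,0,0]]'

```text
time_s: 29.25
tcp_pos: [426.4, 44.7, 261.8]
tool_rot: [-0.018, 0.868, 0.011, 0.496]
wrist_force: [0.3, -0.1, -2.0]
finger_gap: 61.3
```

```bash
python3 -c "
from h import *
stat();p,o,s=now(); a,o1=tgt([541,3.5,69],3.2,60);b,_=tgt([633,8.7,69],3.2,60)
print(a,b);plan(p,o,a,o1)"
```

```text
t 29.25 tcp [426.4  44.7 261.8] grasp [566.6  50.8 179. ] phi 2.5 th 59.5 yz 0.002 q [ 0.02 -0.86  2.35  0.04  0.61 -1.62] F [ 0.3 -0.1 -2. ] gap 61.3
[400.05796425  -4.37988315 150.5       ] [492.05796425   0.82011685 150.5       ]
rows 4 pos [-0.219, -0.409, -0.928] ang [-0.003, -0.02, 0.028]
```

drive_tool --delta_pos '[[0,-0.4,-0.2],[0,-0.5,-0.5],[0,-0.5,-0.6],[0,-0.2,-0.6],[0,0,0]]' --angular '[[0,0,0.03],[0,0,0.03],[0,0,0.03],[0,0,0.03],[0,0,0]]'

```text
time_s: 29.75
tcp_pos: [426.0, 0.1, 201.4]
tool_rot: [-0.026, 0.87, 0.017, 0.493]
wrist_force: [-0.7, 0.7, -3.1]
finger_gap: 61.6
```

```bash
python3 -c "
from h import *
stat();p,o,s=now(); b,o1=tgt([565,5,68],3.2,60)
plan(p,o,b,o1,4)"
```

```text
t 29.75 tcp [4.260e+02 1.000e-01 2.014e+02] grasp [565.6   9.1 117.6] phi 3.7 th 59.1 yz 0.004 q [-0.15 -0.82  2.44  0.37  0.53 -2.  ] F [-0.7  0.7 -3.1] gap 61.6
rows 4 pos [-0.016, -0.025, -0.432] ang [-0.006, -0.034, -0.013]
```

drive_tool --delta_pos '[[0,0,-0.4],[0,-0.03,-0.5],[0,-0.03,-0.4],[0,0,0]]' --angular '[[0,-0.03,0],[0,-0.03,0],[0,-0.03,0],[0,0,0]]'

```text
time_s: 30.15
tcp_pos: [432.1, -1.1, 167.9]
tool_rot: [-0.027, 0.867, 0.017, 0.498]
wrist_force: [-0.1, 0.8, -2.7]
finger_gap: 61.5
```

```bash
python3 -c "
from h import *
stat();p,o,s=now(); b,o1=tgt([565,5,67],3.2,60);c,_=tgt([632,8.5,67],3.2,60)
plan(p,o,b,o1,2);plan(b,o1,c,o1)"
```

```text
t 30.15 tcp [432.1  -1.1 167.9] grasp [572.6   8.2  85.9] phi 3.8 th 59.8 yz 0.003 q [-0.16 -0.74  2.46  0.47  0.43 -2.12] F [-0.1  0.8 -2.7] gap 61.5
rows 2 pos [-0.134, -0.03, -0.323] ang [-0.01, -0.016, -0.035]
rows 3 pos [0.744, 0.039, 0.0] ang [0.0, 0.0, 0.0]
```

drive_tool --delta_pos '[[-0.1,0,-0.35],[-0.1,-0.03,-0.3],[0,0,0]]' --angular '[[0,0,-0.02],[0,-0.02,-0.03],[0,0,0]]'

```text
time_s: 30.45
tcp_pos: [436.3, -3.1, 152.0]
tool_rot: [-0.025, 0.867, 0.015, 0.497]
wrist_force: [-1.0, -0.5, -1.5]
finger_gap: 61.3
```

```bash
python3 -c "
from h import *
stat();p,o,s=now(); c,o1=tgt([632,8.5,66],3.2,60)
plan(p,o,c,o1,5)"
```

```text
t 30.45 tcp [436.3  -3.1 152. ] grasp [576.6   5.2  69.5] phi 3.4 th 59.6 yz 0.003 q [-0.16 -0.69  2.46  0.52  0.38 -2.16] F [-1.  -0.5 -1.5] gap 61.3
rows 5 pos [0.365, 0.025, -0.03] ang [-0.004, -0.012, -0.004]
```

drive_tool --delta_pos '[[0.25,0.02,0],[0.4,0.03,-0.05],[0.45,0.03,-0.05],[0.4,0.03,-0.05],[0.3,0.02,0],[0,0,0]]' --angular '[[0,-0.01,0],[0,-0.01,0],[0,-0.01,0],[0,-0.01,0],[0,0,0],[0,0,0]]'

```text
time_s: 31.05
tcp_pos: [491.2, 0.5, 149.0]
tool_rot: [-0.024, 0.866, 0.015, 0.5]
wrist_force: [-0.6, 0.1, -1.8]
finger_gap: 61.6
```

```bash
python3 -c "
from h import *
stat()"
```

```text
t 31.05 tcp [491.2   0.5 149. ] grasp [632.1   8.8  67.5] phi 3.4 th 60.0 yz 0.002 q [-0.12 -0.44  2.32  0.62  0.27 -2.26] F [-0.6  0.1 -1.8] gap 61.6
```

Bottom is about 20 mm, so roughly 8 mm above the board. I lower it.

drive_tool --delta_pos '[[0,0,-0.1],[0,0,-0.1],[0,0,-0.03],[0,0,0]]' --angular '[[0,0,0],[0,0,0],[0,0,0],[0,0,0]]'

```text
time_s: 31.45
tcp_pos: [490.2, 0.5, 141.6]
tool_rot: [-0.024, 0.866, 0.015, 0.5]
wrist_force: [0.2, -0.1, -0.8]
finger_gap: 61.7
```

drive_tool --delta_pos '[[0,0,-0.05],[0,0,-0.02],[0,0,0]]' --angular '[[0,0,0],[0,0,0],[0,0,0]]'

```text
time_s: 31.75
tcp_pos: [490.9, 0.4, 140.9]
tool_rot: [-0.024, 0.865, 0.015, 0.501]
wrist_force: [-4.3, -0.2, 3.8]
finger_gap: 61.3
```

drive_tool --delta_pos '[[0,0,0],[0,0,0],[0,0,0],[0,0,0],[-0.3,-0.02,0.05],[-0.6,-0.03,0.1],[-0.6,-0.03,0.2],[-0.35,-0.02,0.2],[-0.1,0,0.3],[-0.1,0,0.4],[0,0,0]]' --angular '[[0,0,0],[0,0,0],[0,0,0],[0,0,0],[0,0,0],[0,0,0],[0,0,0],[0,0,0],[0,0,0],[0,0,0],[0,0,0]]' --fingers 87.8

```text
time_s: 32.85
tcp_pos: [430.3, -2.7, 179.7]
tool_rot: [-0.025, 0.865, 0.015, 0.501]
wrist_force: [0.3, -0.2, 0.5]
finger_gap: 87.7
```

```bash
python3 -c "
from h import *
stat();cap('wrist','w10');cap('scene','s10');cap('top','t10')
a=cv2.imread('pics/w10.png');b=cv2.imread('pics/s10.png');c=cv2.imread('pics/t10.png')
cv2.imwrite('pics/c10.png',np.vstack([np.hstack([a[60:360,120:520],cv2.resize(b[100:325,240:540],(400,300),interpolation=2)]),cv2.resize(c[115:260,150:470],(800,300)[:1]+(300,),interpolation=2)]))"
```

```text
t 32.85 tcp [430.3  -2.7 179.7] grasp [571.5   5.5  98.6] phi 3.3 th 60.2 yz 0.001 q [-0.16 -0.77  2.46  0.44  0.45 -2.08] F [ 0.3 -0.2  0.5] gap 87.7
```

View pics/c10.png

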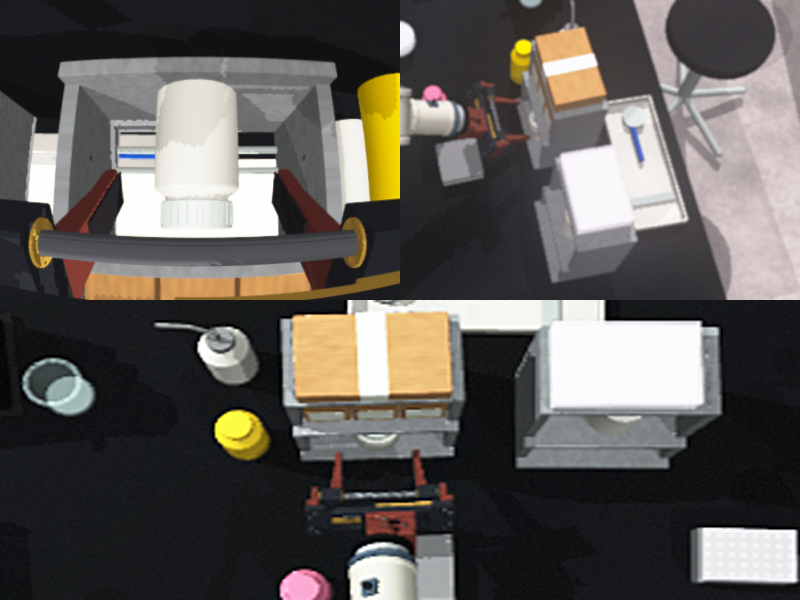

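The mid jar stands upright in the middling tier, but only about 5–8 mm behind the edge (wrist crop: its rim is at row 82, close to the board lip). I check the margins numerically.

```bash
cat >> h.py <<'E'
def fish(tag):
    k=np.load(f'pics/{tag}.npz'); v,u=np.mgrid[:400,:640]; a=(u-k['cx'])/k['fx'];b=(v-k['cy'])/k['fx'];t=np.hypot(a,b)+1e-9
    d=k['d'].astype(float); P=np.stack([a/t*np.tan(t)*d,b/t*np.tan(t)*d,d],-1)@R.from_quat(k['r']).as_matrix().T+k['t']; P[d<=0]=np.nan
    return k['p'],P
E
python3 - <<'E'
from h import *
def front(tag,y0,zs,x0=560,x1=720,w=6):
    p,P=fish(tag)
    for z in zs:
        m=(abs(P[...,1]-y0)<w)&(abs(P[...,2]-z)<2.5)&(P[...,0]>x0)&(P[...,0]<x1)
        q=P[m][:,0]; print(tag,y0,z,len(q),np.nanpercentile(q,[5,50]).round(1) if len(q) else '')
front('w10',8,(5,8,30,45,60)); front('w10',-30,(5,8)); front('w10',50,(5,8))
front('w5',-277,(6,30,45)); front('w8',-277,(6,30,45,103,106,130,150)); front('w5',-320,(6,));front('w5',-240,(6,))
E
```

```text
w10 8 5 117 [593.5 594.3]
w10 8 8 119 [593.3 594.3]
w10 8 30 120 [603.3 604.3]
w10 8 45 130 [603.  604.4]
w10 8 60 142 [603.4 604.4]
w10 -30 5 111 [595.4 596.4]
w10 -30 8 119 [595.8 596.6]
w10 50 5 112 [591.1 592.2]
w10 50 8 115 [591.2 592.2]
w5 -277 6 55 [583.7 584.7]
w5 -277 30 62 [612.2 614. ]
w5 -277 45 68 [612.2 613.6]
w8 -277 6 51 [583.9 584.7]
w8 -277 30 56 [612.6 614.1]
w8 -277 45 67 [612.3 613.7]
w8 -277 103 77 [598.7 599.6]
w8 -277 106 77 [598.5 599.6]
w8 -277 130 74 [617.7 619.1]
w8 -277 150 16 [616.2 618.2]
w5 -320 6 46 [584.  585.1]
w5 -240 6 69 [583.1 584.1]
```

Margins behind the board edges are 10 mm (mid jar), 29 mm (squat jar) and 19 mm (tall bottle). I compare the bystanders with the first picture, then hand in.

Run:
```python
from h import *
p0,P0=load('t1'); 
for t,cam in(('t10','t'),('s10','s')):
    a=cv2.cvtColor(cv2.imread('pics/t1.png' if cam=='t' else 'pics/s1.png'),6); b=cv2.cvtColor(cv2.imread(f'pics/{t}.png'),6)
    spots=dict(beaker=(173,156),wash=(240,140),dish=(197,278),tip=(448,238),yellow=(246,180),pink=(272,255)) if cam=='t' else dict(beaker=(339,90),dish=(238,128),filt=(285,220),tip=(314,350),yellow=(331,150),pink=(265,182))
    for n,(u,v) in spots.items():
        T=a[v-18:v+18,u-20:u+20]; S=b[v-28:v+28,u-30:u+30]; r=cv2.matchTemplate(S,T,5); _,m,_,l=cv2.minMaxLoc(r); print(t,n,round(m,2),'shift',l[0]-10,l[1]-10)
```

```text
t10 beaker 1.0 shift 0 0
t10 wash 1.0 shift 0 0
t10 dish 1.0 shift 0 0
t10 tip 1.0 shift 0 0
t10 yellow 1.0 shift 0 0
t10 pink 0.83 shift -1 0
s10 beaker 0.77 shift 0 0
s10 dish 1.0 shift 0 0
s10 filt 0.94 shift 0 0
s10 tip 1.0 shift 0 0
s10 yellow 1.0 shift 0 0
s10 pink 0.46 shift 8 10
```

The arm partly hides the pink bottle. I move up and away, then check it properly.

drive_tool --delta_pos '[[0,-0.3,0.5],[0,-0.8,0.7],[0,-1,0.5],[0,-1,0.3],[0,-1,0],[0,-0.8,0],[0,0,0]]' --angular '[[0,0,0],[0,0,0],[0,0,-0.3],[0,0,-0.4],[0,0,-0.4],[0,0,-0.3],[0,0,0]]'

```text
time_s: 33.7
tcp_pos: [429.9, -151.6, 236.3]
tool_rot: [0.05, 0.865, -0.028, 0.498]
wrist_force: [0.7, -0.1, 0.8]
finger_gap: 87.9
```

Run:
```python
from h import *
stat(); cap('top','t11'); cap('scene','s11')
p,P=load('t11'); q=P[235:275,252:292].reshape(-1,3); t=q[(q[:,2]>138)&(q[:,2]<152)]; print('pink top',((t.max(0)+t.min(0))/2)[:2].round(1),'was 382.5 93.6')
a=cv2.imread('pics/t1.png',0);b=cv2.imread('pics/t11.png',0)
for n,(u,v) in dict(pink=(272,255),yellow=(246,180)).items():
    r=cv2.matchTemplate(b[v-28:v+28,u-30:u+30],a[v-18:v+18,u-20:u+20],5);_,m,_,l=cv2.minMaxLoc(r);print(n,round(m,2),l[0]-10,l[1]-10)
```

```text
t 33.7 tcp [ 429.9 -151.6  236.3] grasp [ 569.9 -167.5  154.4] phi -6.5 th 59.8 yz 0.002 q [-0.55 -0.7   2.31  0.67  0.63 -2.36] F [ 0.7 -0.1  0.8] gap 87.9
pink top [382.6  92.3] was 382.5 93.6
pink 1.0 0 0
yellow 1.0 0 0
```

```bash
python3 -c "
from h import *
print(arm.close_job())"
```

```text
the job is handed in; nothing more can be done
None
```

All three containers are on their shelves, standing upright and behind the front edges of their boards. I handed the job in at about 34 s of the 72 s allowed.

- **Squat jar, low tier:** I set it on the board's front edge and pushed it in with closed fingers. It sits about 29 mm behind the edge.
- **Tall bottle, high tier:** I placed it and pushed it in the same way. It sits about 19 mm behind the edge.
- **Mid jar, middling tier:** I placed it directly, with no push. It sits about 10 mm behind the edge.

**Order:** I did the tall bottle before the mid jar because it blocked the gripper's way. The task gives no explicit order, so I took that as allowed.

**Last checks:** The margins come from wrist-camera depth taken after each placing. The beaker, wash bottle, dishes, tip box, filter box and both look-alike bottles matched the first pictures with no shift. One early comparison disagreed for the pink bottle because the arm was hiding it. With the arm clear it matched at zero shift. The beaker matched poorly (0.77) in the scene picture but perfectly in the top picture. The filter box was checked only in the scene picture (0.94 match).

**During the run:** Joint 6 ran up to its range limit during the squat jar placing, and joints 2 and 3 ran up to theirs at several points. The arm seemed to hold there, and the readings stayed within the ranges to the two decimals I printed. At hand-in the gripper was clear of everything.

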